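Refit the push-on knob of a bench tuner

TASK

A bobbin of copper wire has been parked over the bare shaft of the tuner unit: slide it up off the shaft and stand it flat in the blue tray. Then fit the white knob fully home on the D-shaped shaft, its red pointer on the side of the shaft's flat, and push it well down against the shaft's spring, past half its travel; finish while still holding the knob pressed down. Leave the bottle, beaker, brass adapter and screwdriver where they are.

Things in the scene. Friction and masses are not known exactly. Their poses are not given: they have to be found in the camera images.
- tuner: Bench tuner, a beige box 180 x 180 x 60 mm with a dark, flat control panel as its top (60 mm above the bench), fixed to the bench. Origin: centre of its underside; z up; two brass connectors on its +x side. The shaft's axis stands at (-10, 15) mm in the tuner's own x, y; a brass collar 17 mm wide and 3 mm high surrounds it and turns with it; a red mark on the collar lies on the flat's side.
- shaft_tip (a point): Centre of the top end of the upright steel D-shaft, 34 mm above the panel (94 mm above the bench) when not pressed. z up; +x points out of the flat. Shaft: 12 mm diameter, one flat 2.5 mm from the axis, top 3 mm tapered. Its direction differs from start to start; it turns only against 0.15 N m of friction. The parked bobbin leaves its top 6 mm showing.
- shaft_flat (a point): Point 16 mm from the shaft's axis on the flat's side (+x of shaft_tip), level with the shaft's tip; the knob's pointer belongs over it.
- shaft (a joint): How far the shaft is pressed down into the tuner, m: 0 released, 0.008 at the bottom stop. A spring pushes it up with 3 N at the start, rising by 1 N per mm to 11 N at the stop, so it rises again when let go.
- bobbin: Bobbin wound with copper wire, beige end flanges: a ring 48 mm outer diameter, 28 mm high, with a 22 mm hole; about 0.09 kg. Starts upright on the tuner's panel with the shaft through its hole. Origin: centre of its underside, z along its hole, up. Either way up is the same.
- tray_in (a point): Centre of the inner floor of the blue tray (4 mm above the bench); the tray is 160 x 160 mm outside, 18 mm high, walls and floor 4 mm, empty, fixed to the bench; x and y run along its walls.
- knob: White round push-on knob, 38 mm diameter, 34 mm high, about 0.045 kg, standing bore down on the bench. Origin: centre of its underside, z up; +x points along the red pointer on its top, which is also the flat side of its D-shaped bore (open below, 22 mm deep, about 1 mm of play all round). Grip its cylindrical top, 22 to 34 mm above the underside, at any yaw; below it is slightly narrower.
- knob_mark (a point): Point on the knob's top on the red pointer, 16 mm from its axis, 34 mm above its underside. When the knob is home, the shaft's tip meets the bore's end: the underside is then 22 mm below the shaft's tip (12 mm above the panel, or 4 mm with the shaft at its stop).
- bottle: Bystander: glass bottle with blue cap, 64 mm diameter, 130 mm high. Origin: centre of its underside.
- beaker: Bystander: glass beaker, 64 mm diameter, 80 mm high. Origin: centre of its underside.
- adapter: Bystander: small brass adapter standing up, 22 mm diameter, 36 mm high. Origin: centre of its underside.
- driver: Bystander: screwdriver with orange handle lying on the bench, 150 mm long along its x, handle to -x.
Not all that is in view belongs to the job. Leave any black or turquoise look-alike of the knob alone.

How it is judged:
On the way, in this order (a step that is already met when the one before it is completed fails the run):
1. the bobbin is off the shaft and stands flat on the floor of the tray, let go (z of bobbin in the frame of tray_in between -0.004 and 0.006 m and angle between bobbin's own z axis and vertical below 0.15 rad and x of bobbin in the frame of tray_in between -0.056 and 0.056 m and y of bobbin in the frame of tray_in between -0.056 and 0.056 m and linear speed of bobbin below 0.05 m/s and not (contact force between bobbin and the arm above 0.05 N)), for 0.2 s.
2. the knob is home on the D-shaft (z of knob in the frame of shaft_tip below -0.0195 m and horizontal distance between knob and shaft_tip below 0.003 m and horizontal distance between knob_mark and shaft_flat below 0.006 m and angle between knob's own z axis and vertical below 0.1 rad), for 0.2 s.
At the end, for the whole second after the job is handed in: Bobbin flat, at rest on the tray floor (6 mm, 0.15 rad), untouched; knob home on the shaft (underside 19.5 mm or more below its tip, axes within 3 mm, pointer within 6 mm of the flat, tilt under 0.1 rad), fingers bearing on it with over 2 N, shaft held down more than 4 of its 8 mm (all of step 1 and all of step 2 and value of joint shaft above 0.004 m and contact force between knob and the fingers above 2 N); the arm keeps its last pose, push and grip.
It fails at once if the bottle is shifted by more than 25 mm (distance of bottle from where it was at the start of the episode above 0.025 m).
It fails at once if the beaker is shifted by more than 25 mm (distance of beaker from where it was at the start of the episode above 0.025 m).
It fails at once if the brass adapter is shifted by more than 25 mm (distance of adapter from where it was at the start of the episode above 0.025 m).
It fails at once if the screwdriver is shifted by more than 25 mm (distance of driver from where it was at the start of the episode above 0.025 m).
It also fails if it takes over 58 s, if anything falls off the work surface, if the arm or the gripper's body presses on something with over 40 N, if the wrist force passes 120 N, or if a joint passes its speed limit or range.

ROBOT

A 6-joint arm with a two-finger parallel gripper is mounted at the origin on the work surface. World frame = base frame: x ahead of the robot, y to its left, z up, the work surface at z = 0. Lengths are in m, angles in rad, forces in N, time in s.
With the tool pointing down it reaches from about 0.35 to 0.85 m from the base axis. Payload 8.1 kg.
Tool frame: the origin (TCP) lies between the finger pads; the fingertips stand 8 mm ahead of it and the grasp point (between the pads) lies 11 mm behind it (ctrl.tip_reach is the distance from the TCP to the fingertips, in m); y points along the fingers, x is the direction in which the jaws open and shut, and the axes are right-handed (so a half turn about y gives the same grasp; the last joint's range is limited). The gripper opens to 93 mm and grips with 3 to 60 N. Pads are 15 mm wide; open, the fingers measure 128 mm over their backs; the gripper's body (75 mm by 188 mm) begins 65 mm behind the grasp point.
Start: joints at [1.159, 0.13, 1.488, -0, 1.523, -0.085], TCP at [0.193, 0.568, 0.227] pointing down, gripper open.
Joint ranges: [-2.96, 2.96], [-0.89, 2.26], [0.02, 2.5], [-1.34, 4.48], [0, 2.73], [-2.66, 2.66]. Speed limits (rad/s): [2.39, 2.39, 2.79, 3.14, 3.14, 3.14].

INTERFACE

Orientations are given as [roll, pitch, yaw] about the fixed x, y, z axes, in that order (R = Rz(yaw) Ry(pitch) Rx(roll)).
In Python, from plant import ctrl gives the robot as it stands.
- The arm moves only by the tool carry_out, never from a script. Its argument "moves" is a list of rows, each an object of numbers: "tx", "ty", "tz": the shift along the tool's x, y, z scaled (see below); "roll": the turn about the tool's y scaled (see below). A call has 1 to 5 rows; each row shifts and turns the pose as measured when the row begins, along the tool's axes as they then stand; what a row does not reach is not made up. The controller multiplies each number of a shift by 0.25 m and each number of a turn by 45 degrees. A row lasts 1/12 s, in which the tool goes at most 41.7 mm and 7.16 degrees, less where a joint would pass 70% of its speed; a pose out of reach is approached as far as the arm can. A call with a number of a shift or a turn outside -1 to 1 is refused whole. A call with a gripper value outside its range is refused whole. "fingers" is the gripper's target within -1 to 1 (shut at 1, half-way at 0, fully open at -1), set as the call begins (left out, the last holds). The fingers move at their own pace and stop on an object; "squeeze" is the grip in N (left out, the last holds). Time passes only in rows, so rows that do not move let the fingers close. It gives the time, the measured TCP pose, the force and the opening at its end, in the units of the state.
- ctrl.get_state(): the state, without advancing time (a new reading comes with each control period).
- ctrl.capture(name): name is "scene" or "top" or "wrist"; returns a dict with "img" (420x560x3 uint8, red, green, blue), "range_z" (420x560 float32, m along the optical axis (not along the pixel's ray), 0 where there is no reading), "intrinsics" (3x3 intrinsics, pixels), "xyz" and "orientation" of the camera in the world. Camera axes: x right, y down, z forward; pixel columns grow to the right and rows downward; lengths in m; the calibration is good to about 2 mm. A picture is of the moment at which its call begins.
- ctrl.hand_in(): hands the job in, once; it reports no verdict.
The state is a dict: "time_s": time; "q": joint angles; "dq": joint speeds; "tau": joint torques, N m; "position": TCP position; "orientation": TCP orientation; "force": force on the tool from outside, world axes, zero at the start; "wrist_torque": the same for the moment, N m; "gripper_width": finger opening in m.
Only numpy, scipy, OpenCV 4.12 (cv2) and the standard library are available. Lean on these libraries where they do the work, as an engineer would, in place of code of your own. Each camera call takes 0.05 s, during which the arm holds its last target. There are 200 camera calls.

## Working session

There is one attempt and no reset: what is moved stays moved. The work goes in short steps, Python scripts to look and compute and a tool call to move; the robot and the scene stay as the last step left them, time stands still between calls to the robot, and variables do not carry over. Pictures are saved under pics/ and viewed, on a budget of 10 in all, crops included, one or two more only if the job needs it, and the job is handed in when it is done.

Besides the shell and the picture viewer there is one more tool, called after "Emit:" as a command line: name --argument value ..., lists and objects as JSON in quotes. carry_out: Moves the arm, as the interface text tells. Shifts and turns lie within -1 to 1; 1 stands for 0.25 m of shift or 45 degrees of turn. Its arguments: {"type":"object","properties":{"moves":{"type":"array"},"fingers":{"type":"number"},"squeeze":{"type":"number"}},"required":["moves"]}

```bash
ls; mkdir -p pics; cat > h.py <<'E'
import numpy as np, cv2
from scipy.spatial.transform import Rotation as R
from plant import ctrl
def cap(n,save=None):
    c=ctrl.capture(n)
    np.savez('%s.npz'%n,**{k:np.array(v) for k,v in c.items()})
    if save: cv2.imwrite('pics/'+save,cv2.cvtColor(c['img'],cv2.COLOR_RGB2BGR))
    return c
def load(n): return dict(np.load('%s.npz'%n))
def cam(c):
    o=np.array(c['orientation'])
    return (R.from_euler('xyz',o).as_matrix() if o.size==3 else o.reshape(3,3)),np.array(c['xyz'])
def ray(c,u,v):
    M,t=cam(c); return M@np.linalg.inv(c['intrinsics'])@[u,v,1],t
def atz(c,u,v,z):
    d,t=ray(c,u,v); return t+d*(z-t[2])/d[2]
def cloud(c):
    M,t=cam(c); v,u=np.mgrid[0:420,0:560]; K=c['intrinsics']; z=c['range_z']
    P=np.stack([(u-K[0,2])/K[0,0]*z,(v-K[1,2])/K[1,1]*z,z],-1)
    return P@M.T+t
E
python3 - <<'E'
from h import *
for n in('top','scene'):
    c=cap(n,n+'0.png'); print(n,c['xyz'],c['orientation'],c['intrinsics'])
print(ctrl.get_state())
a=cv2.imread('pics/top0.png');b=cv2.imread('pics/scene0.png')
E
```

```text
pics
top [ 0.35691968 -0.008206    1.05506893] [-2.91765549e+00 -6.74623133e-04 -1.41396412e+00] [[426.59760481   0.         273.06482322]
 [  0.         426.59760481 210.22024531]
 [  0.           0.           1.        ]]
scene [0.89593561 0.49027563 0.46574813] [-2.1191228  -0.02478634  2.59660098] [[396.00670125   0.         280.45395993]
 [  0.         396.00670125 210.99018652]
 [  0.           0.           1.        ]]
{'time_s': 0.1, 'q': array([ 1.15857363e+00,  1.31066262e-01,  1.48914235e+00,  8.50989995e-06,
        1.52301037e+00, -8.54060314e-02]), 'dq': array([-0.00149969, -0.00086285, -0.00300364,  0.00047508, -0.00014173,
        0.00055088]), 'tau': array([ 1.45853170e-03, -5.61331558e+01, -4.93101239e+01,  7.71080889e-02,
        2.87414395e-02,  3.02476359e-06]), 'position': array([0.1924001 , 0.56779778, 0.22571931]), 'orientation': array([-1.57064913,  0.00161968,  1.24397937]), 'force': array([-0.73630992, -0.25981475, -0.00652979]), 'wrist_torque': array([-0.05015977, -0.0799621 , -0.04054379]), 'gripper_width': 0.09282660048150843}
```

View pics/top0.png

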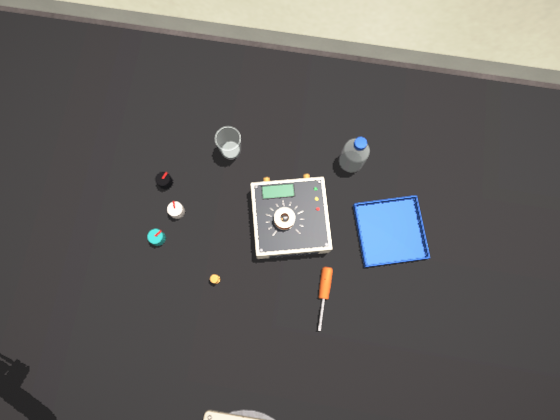

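View pics/scene0.png

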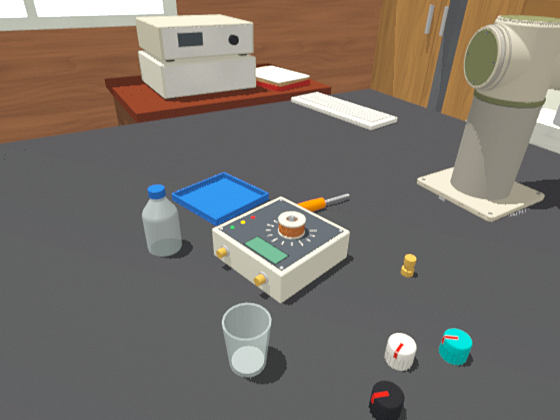

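Candidates for the knob in the top view are white (176,210), turquoise (156,237) and black (165,180). I choose white. The bobbin is at (285,219), the tray at (391,231), the beaker at (229,144), the bottle at (355,155), the adapter at (215,280) and the driver at (324,298). Next I check with a close crop.

```bash
python3 - <<'E'
from h import *
a=cv2.imread('pics/top0.png')
k=cv2.resize(a[165:255,131:221],(400,400),interpolation=cv2.INTER_CUBIC)
s=cv2.resize(a[196:242,262:308],(400,400),interpolation=cv2.INTER_CUBIC)
cv2.imwrite('pics/crop1.png',np.hstack([k,s]))
c=load('top');P=cloud(c)
def m(z0,z1,u0,u1,v0,v1):
    Q=P[v0:v1,u0:u1]; ok=(Q[...,2]>z0)&(Q[...,2]<z1); q=Q[ok]
    return len(q),((q.min(0)+q.max(0))/2).round(4),(q.max(0)-q.min(0)).round(4)
print('knob top',m(.028,.042,165,188,198,222)); print('bobbin top',m(.08,.092,268,302,203,235))
print('tip',m(.0915,.1,275,296,208,230))
# tray: blue mask
hsv=cv2.cvtColor(a,cv2.COLOR_BGR2HSV)
M=cv2.inRange(hsv,(100,150,60),(130,255,255)); M[:180]=0
cn=max(cv2.findContours(M,0,2)[0],key=cv2.contourArea)
r=cv2.minAreaRect(cn); print(r)
box=cv2.boxPoints(r); q=[atz(c,*p,0.018)[:2].round(4) for p in box]; print(q,np.mean(q,0))
for n,u,v,z in[('tunerpanel',0,0,0)]:pass
for n,p in dict(beaker=(229,142,.08),bottlecap=(361,143,.13),adapter=(215,279,.036),drvH=(326,270,.02),drvT=(320,330,.005)).items(): print(n,atz(c,*p).round(3))
for p in [(251,181),(326,178),(330,250),(256,257)]: print(atz(c,*p,.06).round(4))
E
```

```text
knob top (188, array([0.5527, 0.266 , 0.0342]), array([0.0376, 0.0379, 0.0117]))
bobbin top (273, array([ 0.5619, -0.0039,  0.0873]), array([0.0471, 0.0472, 0.0091]))
tip (20, array([ 0.5603, -0.0078,  0.0952]), array([0.0423, 0.0339, 0.0074]))
((390.97998046875, 230.8599853515625), (64.77098083496094, 67.31656646728516), 81.8698959350586)
[array([ 0.6385, -0.1671]), array([ 0.6892, -0.3299]), array([ 0.5315, -0.3649]), array([ 0.4832, -0.2074])] [ 0.5856   -0.267325]
beaker [0.728 0.158 0.08 ]
bottlecap [ 0.754 -0.151  0.13 ]
adapter [0.4   0.137 0.036]
drvH [ 0.464 -0.121  0.02 ]
drvT [ 0.323 -0.127  0.005]
[0.6444 0.0909 0.06  ]
[ 0.6805 -0.0882  0.06  ]
[ 0.5073 -0.1201  0.06  ]
[0.464  0.0484 0.06  ]
```

View pics/crop1.png

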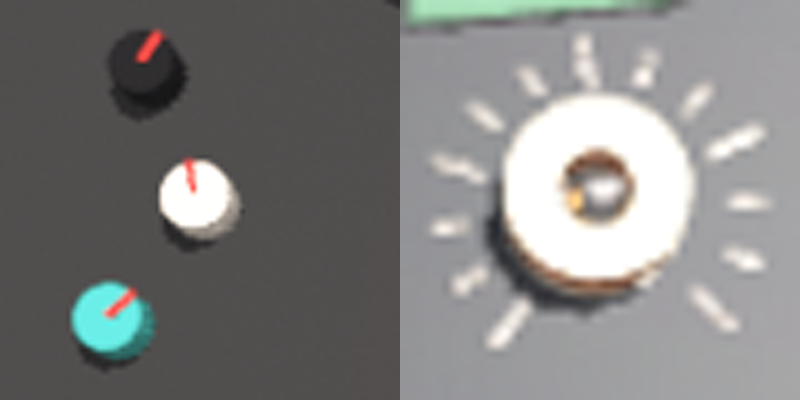

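The white knob is at crop (195,197), pointer up in the image, with its black and turquoise neighbours clear of it. The bobbin's centre is at about (0.562,-0.004), with the shaft tip inside its hole. I start with the bobbin.

```bash
cat >> h.py <<'E'
def plan(x,y,z,yaw_deg,smax=.155):
    s=ctrl.get_state(); p=np.array(s['position']); yaw=s['orientation'][2]
    d=np.array([x,y,z])-p; dy=(np.radians(yaw_deg)-yaw+np.pi)%(2*np.pi)-np.pi
    n=max(1,int(np.ceil(max(np.linalg.norm(d)/.25/smax,abs(np.degrees(dy))/45/.15))))
    print('pos',p.round(4),'rpy',np.degrees(s['orientation']).round(2),'t',s['time_s'],'F',s['force'].round(1),'q6',s['q'][5].round(2),'w',round(s['gripper_width'],4))
    for i in range(n):
        e=d/n/.25; c,q=np.cos(yaw),np.sin(yaw)
        print(i,'tx %.3f ty %.3f tz %.3f roll %.3f'%(c*e[0]+q*e[1],-e[2],-q*e[0]+c*e[1],-np.degrees(dy/n)/45)); yaw+=dy/n
E
python3 -c "
from h import *
plan(.562,-.004,.17,17)"
```

```text
pos [0.1924 0.5678 0.2257] rpy [-89.99   0.09  71.27] t 0.1 F [-0.7 -0.3 -0. ] q6 -0.09 w 0.0928
0 tx -0.094 ty 0.012 tz -0.119 roll 0.067
1 tx -0.088 ty 0.012 tz -0.123 roll 0.067
2 tx -0.081 ty 0.012 tz -0.128 roll 0.067
3 tx -0.074 ty 0.012 tz -0.132 roll 0.067
4 tx -0.067 ty 0.012 tz -0.136 roll 0.067
5 tx -0.060 ty 0.012 tz -0.139 roll 0.067
6 tx -0.053 ty 0.012 tz -0.142 roll 0.067
7 tx -0.045 ty 0.012 tz -0.144 roll 0.067
8 tx -0.037 ty 0.012 tz -0.147 roll 0.067
9 tx -0.030 ty 0.012 tz -0.148 roll 0.067
10 tx -0.022 ty 0.012 tz -0.150 roll 0.067
11 tx -0.014 ty 0.012 tz -0.151 roll 0.067
12 tx -0.006 ty 0.012 tz -0.151 roll 0.067
13 tx 0.002 ty 0.012 tz -0.151 roll 0.067
14 tx 0.010 ty 0.012 tz -0.151 roll 0.067
15 tx 0.018 ty 0.012 tz -0.150 roll 0.067
16 tx 0.026 ty 0.012 tz -0.149 roll 0.067
17 tx 0.034 ty 0.012 tz -0.148 roll 0.067
```

Emit:
carry_out --moves '[{"tx": -0.094,"ty": 0.01,"tz": -0.12,"roll": 0.067},{"tx": -0.088,"ty": 0.01,"tz": -0.123,"roll": 0.067},{"tx": -0.08,"ty": 0.01,"tz": -0.128,"roll": 0.067},{"tx": -0.074,"ty": 0.01,"tz": -0.132,"roll": 0.067},{"tx": -0.067,"ty": 0.01,"tz": -0.136,"roll": 0.067}]' --fingers -1

```text
time_s: 0.52
position: [0.293, 0.4076, 0.209]
orientation: [-1.569, 0.006, 0.982]
force: [0.7, 0.7, 0.6]
gripper_width: 0.0927
```

Emit:
carry_out --moves '[{"tx": -0.06,"ty": 0.01,"tz": -0.14,"roll": 0.067},{"tx": -0.053,"ty": 0.01,"tz": -0.142,"roll": 0.067},{"tx": -0.045,"ty": 0.01,"tz": -0.144,"roll": 0.067},{"tx": -0.037,"ty": 0.01,"tz": -0.147,"roll": 0.067},{"tx": -0.03,"ty": 0.01,"tz": -0.148,"roll": 0.067}]'

```text
time_s: 0.93
position: [0.3967, 0.2391, 0.1941]
orientation: [-1.57, 0.009, 0.708]
force: [0.6, 0.3, -0.9]
gripper_width: 0.0933
```

Emit:
carry_out --moves '[{"tx": -0.022,"ty": 0.01,"tz": -0.15,"roll": 0.067},{"tx": -0.014,"ty": 0.01,"tz": -0.15,"roll": 0.067},{"tx": -0.006,"ty": 0.01,"tz": -0.15,"roll": 0.067},{"tx": 0.002,"ty": 0.01,"tz": -0.15,"roll": 0.067},{"tx": 0.01,"ty": 0.01,"tz": -0.15,"roll": 0.067}]'

```text
time_s: 1.35
position: [0.498, 0.0698, 0.1799]
orientation: [-1.572, 0.009, 0.431]
force: [0.8, 0.7, -0.8]
gripper_width: 0.0931
```

```bash
python3 -c "
from h import *
plan(.562,-.004,.17,17)"
```

```text
pos [0.498  0.0698 0.1799] rpy [-90.08   0.53  24.69] t 1.35 F [ 0.8  0.7 -0.8] q6 -0.39 w 0.0931
0 tx 0.036 ty 0.013 tz -0.125 roll 0.057
1 tx 0.042 ty 0.013 tz -0.123 roll 0.057
2 tx 0.047 ty 0.013 tz -0.121 roll 0.057
```

Emit:
carry_out --moves '[{"tx": 0.036,"ty": 0.01,"tz": -0.125,"roll": 0.057},{"tx": 0.042,"ty": 0.01,"tz": -0.123,"roll": 0.057},{"tx": 0.047,"ty": 0.01,"tz": -0.12,"roll": 0.057},{}]'

```text
invalid input
```

```bash
python3 - <<'E'
from h import *
plan(.562,-.004,.13,17)
c=cap('wrist','wrist1.png');print(c['xyz'])
P=cloud(c);ok=(P[...,2]>.082)&(P[...,2]<.091)&(abs(P[...,0]-.562)<.035)&(abs(P[...,1]+.004)<.035)
q=P[ok]; print(len(q),q.min(0).round(4),q.max(0).round(4),((q.min(0)+q.max(0))/2).round(4))
E
```

```text
pos [0.498  0.0698 0.1799] rpy [-90.08   0.53  24.69] t 1.35 F [ 0.8  0.7 -0.8] q6 -0.39 w 0.0931
0 tx 0.036 ty 0.067 tz -0.125 roll 0.057
1 tx 0.042 ty 0.067 tz -0.123 roll 0.057
2 tx 0.047 ty 0.067 tz -0.121 roll 0.057
[0.46734859 0.13958164 0.33783392]
730 [ 0.5367 -0.0089  0.0821] [0.5804 0.0213 0.0896] [0.5586 0.0062 0.0858]
```

View pics/wrist1.png

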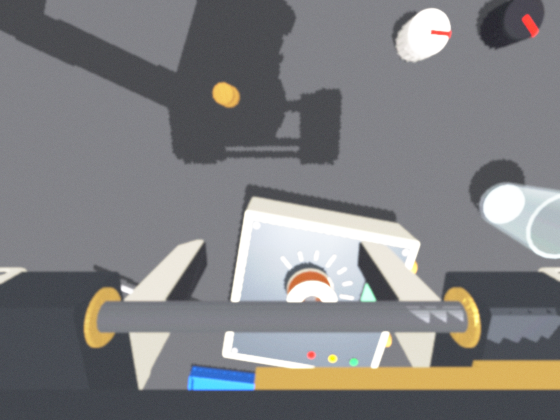

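The wrist view shows the bobbin between the open fingers at pixel (312,285), partly hidden by the gripper bar, and an empty row was refused. I redo the move with a still row.

Emit:
carry_out --moves '[{"tx": 0.036,"ty": 0.06,"tz": -0.125,"roll": 0.057},{"tx": 0.042,"ty": 0.06,"tz": -0.123,"roll": 0.057},{"tx": 0.047,"ty": 0.06,"tz": -0.12,"roll": 0.057},{"tx": 0,"ty": 0,"tz": 0,"roll": 0}]'

```text
time_s: 1.73
position: [0.5651, -0.0163, 0.1326]
orientation: [-1.577, 0.009, 0.277]
force: [-0.3, -0.0, -0.6]
gripper_width: 0.0927
```

```bash
python3 - <<'E'
from h import *
plan(.562,-.004,.072,17)
E
```

```text
pos [ 0.5651 -0.0163  0.1326] rpy [-90.38   0.5   15.87] t 1.7333 F [-0.3 -0.  -0.6] q6 -0.39 w 0.0927
0 tx 0.001 ty 0.121 tz 0.025 roll -0.013
1 tx 0.001 ty 0.121 tz 0.025 roll -0.013
```

Emit:
carry_out --moves '[{"tx": 0,"ty": 0.03,"tz": 0.047,"roll": -0.02},{"tx": 0,"ty": 0.07,"tz": 0,"roll": 0},{"tx": 0,"ty": 0.07,"tz": 0,"roll": 0},{"tx": 0,"ty": 0,"tz": 0,"roll": 0}]'

```text
time_s: 2.07
position: [0.5597, -0.0032, 0.0861]
orientation: [-1.575, 0.012, 0.294]
force: [-1.3, 0.1, -0.1]
gripper_width: 0.093
```

```bash
python3 - <<'E'
from h import *
plan(.562,-.004,.072,17)
E
```

```text
pos [ 0.5597 -0.0032  0.0861] rpy [-90.22   0.67  16.85] t 2.0667 F [-1.3  0.1 -0.1] q6 -0.38 w 0.093
0 tx 0.008 ty 0.056 tz -0.006 roll -0.003
```

Emit:
carry_out --moves '[{"tx": 0.008,"ty": 0.05,"tz": -0.006,"roll": 0},{"tx": 0,"ty": 0,"tz": 0,"roll": 0}]'

```text
time_s: 2.23
position: [0.5607, -0.0015, 0.0729]
orientation: [-1.574, 0.012, 0.298]
force: [-1.0, 0.1, -0.9]
gripper_width: 0.0933
```

Emit:
carry_out --moves '[{"tx": 0,"ty": 0,"tz": 0,"roll": 0},{"tx": 0,"ty": 0,"tz": 0,"roll": 0},{"tx": 0,"ty": 0,"tz": 0,"roll": 0},{"tx": 0,"ty": 0,"tz": 0,"roll": 0},{"tx": 0,"ty": 0,"tz": 0,"roll": 0}]' --fingers 1 --squeeze 20

```text
time_s: 2.65
position: [0.5622, 0.0003, 0.0762]
orientation: [-1.575, 0.008, 0.301]
force: [-0.2, -0.6, -0.1]
gripper_width: 0.0642
```

Emit:
carry_out --moves '[{"tx": 0,"ty": 0,"tz": 0,"roll": 0},{"tx": 0,"ty": 0,"tz": 0,"roll": 0},{"tx": 0,"ty": 0,"tz": 0,"roll": 0}]'

```text
time_s: 2.9
position: [0.5632, -0.0, 0.0776]
orientation: [-1.576, 0.006, 0.301]
force: [0.4, -0.2, -0.9]
gripper_width: 0.0467
```

Emit:
carry_out --moves '[{"tx": 0,"ty": 0,"tz": 0,"roll": 0},{"tx": 0,"ty": 0,"tz": 0,"roll": 0},{"tx": 0,"ty": -0.04,"tz": 0,"roll": 0},{"tx": 0,"ty": -0.06,"tz": 0,"roll": 0},{"tx": 0,"ty": -0.08,"tz": 0,"roll": 0}]'

```text
time_s: 3.32
position: [0.5591, 0.0004, 0.119]
orientation: [-1.572, 0.016, 0.3]
force: [0.4, 0.0, -0.6]
gripper_width: 0.0464
```

Emit:
carry_out --moves '[{"tx": 0,"ty": -0.09,"tz": 0,"roll": 0},{"tx": 0,"ty": -0.09,"tz": 0,"roll": 0}]'

```text
time_s: 3.48
position: [0.5583, 0.0007, 0.1652]
orientation: [-1.571, 0.019, 0.3]
force: [0.4, 0.1, -0.9]
gripper_width: 0.0465
```

```bash
python3 - <<'E'
from h import *
plan(.586,-.267,.15,17)
E
```

```text
pos [0.5583 0.0007 0.1652] rpy [-89.99   1.11  17.2 ] t 3.4833 F [ 0.4  0.1 -0.9] q6 -0.38 w 0.0465
0 tx -0.030 ty 0.009 tz -0.151 roll 0.001
1 tx -0.030 ty 0.009 tz -0.151 roll 0.001
2 tx -0.030 ty 0.009 tz -0.151 roll 0.001
3 tx -0.030 ty 0.009 tz -0.151 roll 0.001
4 tx -0.030 ty 0.009 tz -0.151 roll 0.001
5 tx -0.030 ty 0.009 tz -0.151 roll 0.001
6 tx -0.030 ty 0.009 tz -0.151 roll 0.001
```

Emit:
carry_out --moves '[{"tx": -0.02,"ty": 0,"tz": -0.1,"roll": 0},{"tx": -0.03,"ty": 0,"tz": -0.15,"roll": 0},{"tx": -0.03,"ty": 0,"tz": -0.15,"roll": 0},{"tx": -0.03,"ty": 0,"tz": -0.15,"roll": 0},{"tx": -0.03,"ty": 0,"tz": -0.15,"roll": 0}]'

```text
time_s: 3.9
position: [0.5825, -0.1752, 0.1793]
orientation: [-1.575, 0.005, 0.312]
force: [0.3, 0.4, -1.4]
gripper_width: 0.0466
```

Emit:
carry_out --moves '[{"tx": -0.03,"ty": 0.01,"tz": -0.15,"roll": 0},{"tx": -0.02,"ty": 0.03,"tz": -0.08,"roll": 0},{"tx": 0,"ty": 0.04,"tz": 0,"roll": 0},{"tx": 0,"ty": 0,"tz": 0,"roll": 0}]'

```text
time_s: 4.23
position: [0.5883, -0.2458, 0.163]
orientation: [-1.58, 0.002, 0.305]
force: [-0.3, -0.0, -0.8]
gripper_width: 0.0465
```

```bash
python3 - <<'E'
from h import *
plan(.586,-.267,.025,17)
c=cap('scene','s2.png')
E
```

```text
pos [ 0.5883 -0.2458  0.163 ] rpy [-90.53   0.14  17.45] t 4.2333 F [-0.3 -0.  -0.8] q6 -0.77 w 0.0465
0 tx -0.009 ty 0.138 tz -0.020 roll 0.003
1 tx -0.008 ty 0.138 tz -0.020 roll 0.003
2 tx -0.008 ty 0.138 tz -0.020 roll 0.003
3 tx -0.008 ty 0.138 tz -0.020 roll 0.003
```

View pics/s2.png

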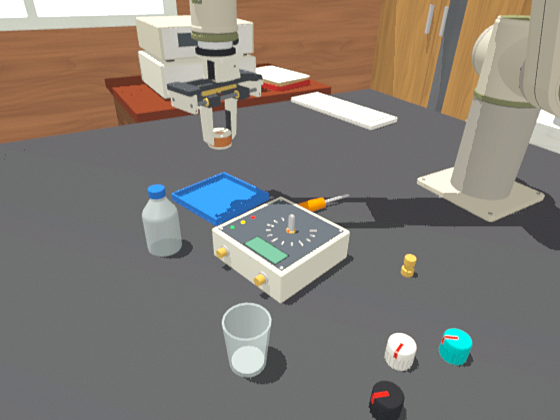

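The bobbin is held upright at (219,140), above the tray, and the shaft is bare at (291,225). Next I lower it. The TCP should be at about 0.022 when it touches down.

Emit:
carry_out --moves '[{"tx": -0.01,"ty": 0.06,"tz": -0.03,"roll": 0},{"tx": -0.01,"ty": 0.12,"tz": -0.03,"roll": 0},{"tx": -0.01,"ty": 0.12,"tz": -0.03,"roll": 0},{"tx": 0,"ty": 0.1,"tz": 0,"roll": 0},{"tx": 0,"ty": 0,"tz": 0,"roll": 0}]'

```text
time_s: 4.7
position: [0.5918, -0.2671, 0.0638]
orientation: [-1.585, -0.004, 0.313]
force: [-0.7, 1.1, -3.0]
gripper_width: 0.0468
```

```bash
python3 - <<'E'
from h import *
plan(.586,-.267,.024,17)
E
```

```text
pos [ 0.5918 -0.2671  0.0638] rpy [-90.84  -0.23  17.91] t 4.7 F [-0.7  1.1 -3. ] q6 -0.81 w 0.0468
0 tx -0.011 ty 0.080 tz 0.004 roll 0.010
1 tx -0.011 ty 0.080 tz 0.004 roll 0.010
```

Emit:
carry_out --moves '[{"tx": -0.02,"ty": 0.06,"tz": 0,"roll": 0.01},{"tx": 0,"ty": 0.05,"tz": 0,"roll": 0},{"tx": 0,"ty": 0.02,"tz": 0,"roll": 0},{"tx": 0,"ty": 0.01,"tz": 0,"roll": 0}]'

```text
time_s: 5.03
position: [0.5882, -0.2655, 0.0285]
orientation: [-1.584, -0.004, 0.31]
force: [0.3, -0.7, -0.5]
gripper_width: 0.0468
```

Emit:
carry_out --moves '[{"tx": 0,"ty": 0.012,"tz": 0,"roll": 0},{"tx": 0,"ty": 0.012,"tz": 0,"roll": 0}]'

```text
time_s: 5.2
position: [0.5898, -0.2652, 0.0241]
orientation: [-1.586, -0.006, 0.311]
force: [0.1, -0.5, -1.6]
gripper_width: 0.0468
```

Emit:
carry_out --moves '[{"tx": 0,"ty": 0.012,"tz": 0,"roll": 0},{"tx": 0,"ty": 0.012,"tz": 0,"roll": 0}]'

```text
time_s: 5.37
position: [0.5914, -0.2659, 0.021]
orientation: [-1.589, -0.008, 0.312]
force: [-11.2, 5.2, 26.6]
gripper_width: 0.0465
```

Emit:
carry_out --moves '[{"tx": 0,"ty": -0.003,"tz": 0,"roll": 0},{"tx": 0,"ty": 0,"tz": 0,"roll": 0},{"tx": 0,"ty": 0,"tz": 0,"roll": 0},{"tx": 0,"ty": 0,"tz": 0,"roll": 0},{"tx": 0,"ty": 0,"tz": 0,"roll": 0}]' --fingers -0.5

```text
time_s: 5.78
position: [0.594, -0.2673, 0.0253]
orientation: [-1.593, -0.012, 0.312]
force: [-0.5, 0.9, -0.6]
gripper_width: 0.0691
```

Emit:
carry_out --moves '[{"tx": 0,"ty": -0.04,"tz": 0,"roll": 0},{"tx": 0,"ty": -0.1,"tz": 0,"roll": 0},{"tx": 0,"ty": -0.14,"tz": 0,"roll": 0},{"tx": 0,"ty": -0.14,"tz": 0,"roll": 0},{"tx": 0,"ty": -0.14,"tz": 0,"roll": 0}]'

```text
time_s: 6.2
position: [0.5847, -0.2613, 0.1594]
orientation: [-1.578, 0.003, 0.312]
force: [-0.8, -0.8, -0.2]
gripper_width: 0.0702
```

Emit:
carry_out --moves '[{"tx": -0.12,"ty": -0.1,"tz": 0.03,"roll": 0},{"tx": -0.15,"ty": 0,"tz": 0.05,"roll": 0},{"tx": -0.15,"ty": 0,"tz": 0.05,"roll": 0},{"tx": -0.05,"ty": 0,"tz": 0.1,"roll": 0},{"tx": 0,"ty": 0,"tz": 0,"roll": 0}]' --fingers -1

```text
time_s: 6.62
position: [0.456, -0.2445, 0.1992]
orientation: [-1.593, -0.01, 0.313]
force: [-1.9, 1.2, -1.2]
gripper_width: 0.0926
```

```bash
python3 - <<'E'
from h import *
c=cap('top','top2.png')
print(ctrl.get_state()['position'])
a=cv2.imread('pics/top2.png')
f=lambda u,v,w:cv2.resize(a[v-w:v+w,u-w:u+w],(400,400),interpolation=cv2.INTER_CUBIC)
cv2.imwrite('pics/crop2.png',np.vstack([np.hstack([f(285,219,16),f(391,231,38)]),]))
P=cloud(c)[205:255,360:420]; q=P[(P[...,2]>.026)&(P[...,2]<.04)]
print(len(q),q.min(0).round(4),q.max(0).round(4),np.median(q[:,2]))
w=cap('wrist','w2.png'); print(w['xyz'])
E
```

```text
[ 0.45760375 -0.24619727  0.20016653]
41 [ 0.5952 -0.278   0.0282] [ 0.615  -0.2452  0.038 ] 0.03217760553881588
[ 0.43122565 -0.1707903   0.35621787]
```

View pics/crop2.png

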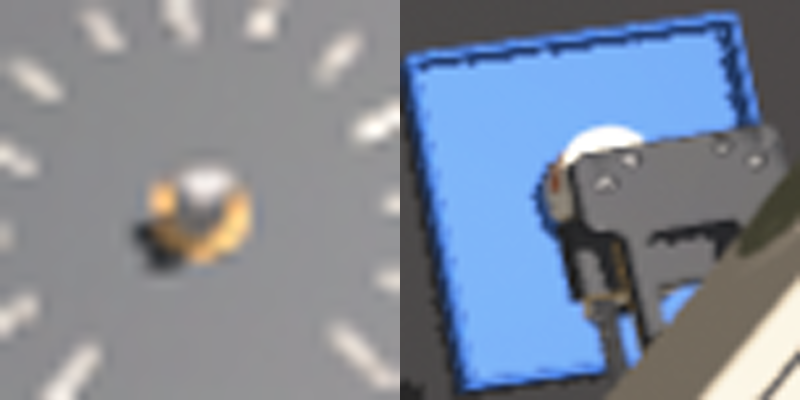

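The bobbin stands in the tray with its top at about z 0.032, as expected, and the shaft's collar mark isn't readable from the top camera. I move the wrist camera over the shaft to read the flat.

```bash
python3 - <<'E'
from h import *
c=load('wrist'); M,t=cam(c); p=np.array([0.4576,-0.2462,0.2002]); yaw=.313
T=np.array([[np.cos(yaw),np.sin(yaw)],[-np.sin(yaw),np.cos(yaw)]])
for v in (100,150,210):
    h=atz(c,280,v,t[2]-.19); print(v,'tool x,z offset of seen pt',T@(h-p)[:2])
# want shaft (.562,-.004) at row ~150
h=T@(atz(c,280,150,t[2]-.19)-p)[:2]
g=np.array([.562,-.004])-T.T@h; print(g)
plan(g[0],g[1],.135,17)
E
```

```text
100 tool x,z offset of seen pt [-0.00109794  0.08896077]
150 tool x,z offset of seen pt [-0.00118936  0.05902082]
210 tool x,z offset of seen pt [-0.00131194  0.01887915]
[ 0.58130493 -0.05978702]
pos [ 0.459  -0.2468  0.2003] rpy [-91.46  -0.69  17.96] t 6.7167 F [-0.  -0.7 -0.9] q6 -0.9 w 0.0929
0 tx 0.099 ty 0.037 tz 0.080 roll 0.003
1 tx 0.099 ty 0.037 tz 0.080 roll 0.003
2 tx 0.099 ty 0.037 tz 0.081 roll 0.003
3 tx 0.099 ty 0.037 tz 0.081 roll 0.003
4 tx 0.099 ty 0.037 tz 0.081 roll 0.003
5 tx 0.098 ty 0.037 tz 0.081 roll 0.003
6 tx 0.098 ty 0.037 tz 0.082 roll 0.003
```

Emit:
carry_out --moves '[{"tx": 0.08,"ty": 0,"tz": 0.07,"roll": 0},{"tx": 0.1,"ty": 0,"tz": 0.08,"roll": 0},{"tx": 0.1,"ty": 0.04,"tz": 0.08,"roll": 0},{"tx": 0.1,"ty": 0.05,"tz": 0.08,"roll": 0},{"tx": 0.1,"ty": 0.06,"tz": 0.08,"roll": 0}]'

```text
time_s: 7.13
position: [0.5521, -0.1217, 0.1684]
orientation: [-1.607, -0.021, 0.304]
force: [0.8, -0.2, 0.2]
gripper_width: 0.0933
```

Emit:
carry_out --moves '[{"tx": 0.1,"ty": 0.06,"tz": 0.08,"roll": 0},{"tx": 0.08,"ty": 0.05,"tz": 0.06,"roll": 0},{"tx": 0,"ty": 0,"tz": 0,"roll": 0},{"tx": 0,"ty": 0,"tz": 0,"roll": 0}]'

```text
time_s: 7.47
position: [0.5925, -0.0667, 0.1361]
orientation: [-1.605, -0.021, 0.311]
force: [-0.3, 0.3, 0.4]
gripper_width: 0.0929
```

```bash
python3 - <<'E'
from h import *
plan(.581,-.06,.135,17)
c=cap('wrist','w3.png'); M,t=cam(c); K=c['intrinsics']
p=K@(M.T@(np.array([.562,-.004,.094])-t)); u,v=(p[:2]/p[2]).astype(int); print(u,v,t)
a=cv2.imread('pics/w3.png'); w=45; v0,u0=max(v-w,0),u-w
cv2.imwrite('pics/crop3.png',cv2.resize(a[v0:v0+2*w,u0:u0+2*w],(720,720)[:1]*2,interpolation=cv2.INTER_CUBIC)[:600]); print(u0,v0)
E
```

```text
pos [ 0.5925 -0.0667  0.1361] rpy [-91.96  -1.21  17.85] t 7.4667 F [-0.3  0.3  0.4] q6 -0.49 w 0.0929
0 tx -0.035 ty 0.004 tz 0.039 roll 0.019
266 132 [0.56429174 0.00969831 0.29136494]
221 87
```

View pics/crop3.png

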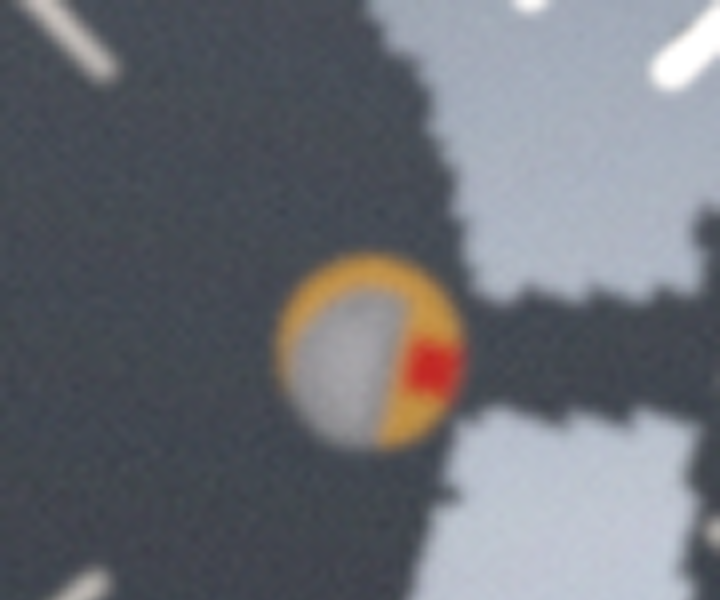

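The crop shows the D-shaft with its collar centred at crop (372,352), a red mark at (433,367) and the flat's edge from (410,300) to (385,445). The flat faces right in the image. Next I get the world positions and look at the knob.

```bash
python3 - <<'E'
from h import *
c=load('wrist'); f=lambda x,y,z:atz(c,221+x/8-.44,87+y/8-.44,z)
C=f(372,352,.063);m=f(433,367,.063);print('collar',C,'mark ang',np.degrees(np.arctan2(*(m-C)[1::-1])))
a=f(410,300,.094);b=f(385,445,.094);d=b-a;print('edge',a,b,'normal ang',np.degrees(np.arctan2(d[1],d[0]))+90)
# white/grey shaft tip disc: leftmost at ~(290,...), bottom (360,452)
print('tip bottom/left',f(365,452,.094),f(287,360,.094))
im=c['img'].astype(float); 
t=load('top')
# knob pointer from top view (red pixels)
img=t['img'].astype(int);P=None
M=(img[...,0]>150)&(img[...,1]<110)&(img[...,2]<110); v,u=np.nonzero(M[198:222,165:188]); w=img[v+198,u+165,0]-img[v+198,u+165,1]
mk=atz(t,u.mean()+165,v.mean()+198,.034); k=np.array([.5527,.266]); print('knob mark',mk,len(u),'ang',np.degrees(np.arctan2(mk[1]-k[1],mk[0]-k[0])))
E
```

```text
collar [ 0.56190924 -0.00449845  0.063     ] mark ang 4.254514493050878
edge [0.56396905 0.0022454  0.094     ] [ 0.56539641 -0.00932403  0.094     ] normal ang 7.033186881717242
tip bottom/left [ 0.5639966  -0.01036137  0.094     ] [ 0.55585026 -0.00526909  0.094     ]
knob mark [0.5652876  0.27310821 0.034     ] 5 ang 29.453395529678566
```

```bash
python3 - <<'E'
from h import *
plan(.572,.205,.11,17)
t=load('top')
for n,u,v in(('black',164,180),('turq',155.5,236.5)): print(n,atz(t,u,v,.034))
E
```

```text
pos [ 0.5921 -0.0668  0.1359] rpy [-91.93  -1.2   17.81] t 7.5167 F [-0.6  0.2  0.1] q6 -0.49 w 0.093
0 tx 0.032 ty 0.013 tz 0.132 roll 0.002
1 tx 0.032 ty 0.013 tz 0.133 roll 0.002
2 tx 0.032 ty 0.013 tz 0.133 roll 0.002
3 tx 0.031 ty 0.013 tz 0.133 roll 0.002
4 tx 0.031 ty 0.013 tz 0.133 roll 0.002
5 tx 0.031 ty 0.013 tz 0.133 roll 0.002
6 tx 0.031 ty 0.013 tz 0.133 roll 0.002
7 tx 0.030 ty 0.013 tz 0.133 roll 0.002
black [0.62056184 0.3082427  0.034     ]
turq [0.47780576 0.29830119 0.034     ]
```

Emit:
carry_out --moves '[{"tx": 0.03,"ty": -0.01,"tz": 0.1,"roll": 0.04},{"tx": 0.03,"ty": 0,"tz": 0.13,"roll": 0.04},{"tx": 0.02,"ty": 0.01,"tz": 0.13,"roll": 0.04},{"tx": 0.02,"ty": 0.01,"tz": 0.13,"roll": 0.04},{"tx": 0.01,"ty": 0.01,"tz": 0.13,"roll": 0.04}]' --fingers -0.4

```text
time_s: 7.93
position: [0.586, 0.0837, 0.1306]
orientation: [-1.605, -0.032, 0.135]
force: [0.5, -0.2, -0.2]
gripper_width: 0.0664
```

Emit:
carry_out --moves '[{"tx": 0,"ty": 0.02,"tz": 0.13,"roll": 0.04},{"tx": 0,"ty": 0.02,"tz": 0.13,"roll": 0.03},{"tx": 0,"ty": 0.02,"tz": 0.1,"roll": 0},{"tx": 0,"ty": 0,"tz": 0,"roll": 0}]'

```text
time_s: 8.27
position: [0.5789, 0.1775, 0.1161]
orientation: [-1.602, -0.04, 0.072]
force: [0.4, 0.8, 0.5]
gripper_width: 0.0649
```

```bash
python3 - <<'E'
from h import *
plan(.5527,.266,.05,5)
c=cap('wrist','w4.png'); M,t=cam(c); K=c['intrinsics']
p=K@(M.T@(np.array([.5527,.266,.034])-t)); u,v=(p[:2]/p[2]).astype(int); print(u,v,t)
P=cloud(c); ok=(P[...,2]>.03)&(P[...,2]<.039)&(np.hypot(P[...,0]-.5527,P[...,1]-.266)<.03)
vv,uu=np.nonzero(ok); q=P[ok]; print(len(q),((q.min(0)+q.max(0))/2).round(4),(q.max(0)-q.min(0)).round(4),q.mean(0))
img=c['img'].astype(int); r=ok&(img[...,0]>img[...,1]+60); g=P[r]; print(r.sum(),g.mean(0)); pc=np.linalg.svd(g[:,:2]-g[:,:2].mean(0))[2][0]; print('dir',np.degrees(np.arctan2(pc[1],pc[0])))
a=cv2.imread('pics/w4.png'); w=60; v0,u0=max(v-w,0),max(u-w,0)
cv2.imwrite('pics/crop4.png',cv2.resize(a[v0:v0+2*w,u0:u0+2*w],(600,600),interpolation=cv2.INTER_CUBIC)); print(u0,v0)
E
```

```text
pos [0.5789 0.1775 0.1161] rpy [-91.78  -2.31   4.14] t 8.2667 F [0.4 0.8 0.5] q6 0.17 w 0.0649
0 tx -0.026 ty 0.088 tz 0.120 roll -0.006
1 tx -0.026 ty 0.088 tz 0.120 roll -0.006
2 tx -0.025 ty 0.088 tz 0.120 roll -0.006
251 100 [0.56685203 0.25766734 0.27150206]
2080 [0.5526 0.2675 0.0338] [0.0377 0.0374 0.0065] [0.55268506 0.26790298 0.0337998 ]
83 [0.56209481 0.27063893 0.03454219]
dir -159.16461377945225
191 40
```

View pics/crop4.png

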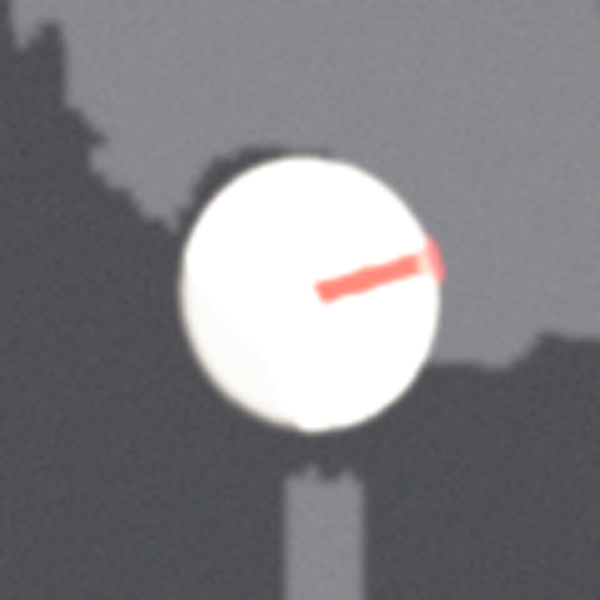

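The pointer runs from crop (320,292) to (420,262), and the knob's centre is (0.5526,0.2675). I line up and descend.

```bash
python3 - <<'E'
from h import *
c=load('wrist'); a=atz(c,191+320/5-.4,40+292/5-.4,.034);b=atz(c,191+420/5-.4,40+262/5-.4,.034);d=b-a
print(a,b,'knob ang',np.degrees(np.arctan2(d[1],d[0])), 'centre->b',np.degrees(np.arctan2(b[1]-.2675,b[0]-.5526)))
plan(.5526,.2675,.06,5,.1)
E
```

```text
[0.5547432  0.26805172 0.034     ] [0.56952554 0.27337378 0.034     ] knob ang 19.800294184884024 centre->b 19.138625010568685
pos [0.5795 0.1757 0.1168] rpy [-91.84  -2.36   4.14] t 8.3167 F [ 0.  -0.1  0.5] q6 0.17 w 0.0652
0 tx -0.016 ty 0.045 tz 0.075 roll -0.004
1 tx -0.016 ty 0.045 tz 0.075 roll -0.004
2 tx -0.016 ty 0.045 tz 0.075 roll -0.004
3 tx -0.016 ty 0.045 tz 0.075 roll -0.004
4 tx -0.015 ty 0.045 tz 0.075 roll -0.004
```

Emit:
carry_out --moves '[{"tx": -0.016,"ty": 0.01,"tz": 0.08,"roll": 0},{"tx": -0.016,"ty": 0.03,"tz": 0.08,"roll": 0},{"tx": -0.016,"ty": 0.04,"tz": 0.08,"roll": 0},{"tx": -0.016,"ty": 0.04,"tz": 0.07,"roll": 0},{"tx": -0.01,"ty": 0.02,"tz": 0.03,"roll": 0}]'

```text
time_s: 8.73
position: [0.5642, 0.2515, 0.0843]
orientation: [-1.604, -0.052, 0.064]
force: [-0.1, -0.3, -0.3]
gripper_width: 0.0651
```

```bash
python3 - <<'E'
from h import *
plan(.5526,.2675,.05,4,.06)
E
```

```text
pos [0.5642 0.2515 0.0843] rpy [-91.92  -2.98   3.65] t 8.7333 F [-0.1 -0.3 -0.3] q6 0.32 w 0.0651
0 tx -0.014 ty 0.046 tz 0.022 roll -0.003
1 tx -0.014 ty 0.046 tz 0.022 roll -0.003
2 tx -0.014 ty 0.046 tz 0.022 roll -0.003
```

Emit:
carry_out --moves '[{"tx": -0.02,"ty": 0.03,"tz": 0.03,"roll": 0},{"tx": -0.02,"ty": 0.05,"tz": 0.02,"roll": 0},{"tx": -0.01,"ty": 0.05,"tz": 0.01,"roll": 0}]'

```text
time_s: 8.98
position: [0.5557, 0.2632, 0.0525]
orientation: [-1.604, -0.058, 0.061]
force: [0.1, 0.6, -0.9]
gripper_width: 0.0655
```

```bash
python3 - <<'E'
from h import *
plan(.5526,.2675,.018,4,.06)
E
```

```text
pos [0.5557 0.2632 0.0525] rpy [-91.88  -3.32   3.51] t 8.9833 F [ 0.1  0.6 -0.9] q6 0.35 w 0.0655
0 tx -0.004 ty 0.046 tz 0.006 roll -0.004
1 tx -0.004 ty 0.046 tz 0.006 roll -0.004
2 tx -0.004 ty 0.046 tz 0.006 roll -0.004
```

Emit:
carry_out --moves '[{"tx": -0.004,"ty": 0.05,"tz": 0.006,"roll": 0},{"tx": -0.004,"ty": 0.045,"tz": 0.006,"roll": 0},{"tx": 0,"ty": 0.025,"tz": 0.003,"roll": 0}]'

```text
time_s: 9.23
position: [0.5541, 0.2637, 0.0173]
orientation: [-1.605, -0.056, 0.06]
force: [-0.8, 0.4, 0.0]
gripper_width: 0.0652
```

```bash
python3 - <<'E'
from h import *
plan(.5526,.2675,.018,4,.06)
E
```

```text
pos [0.5541 0.2637 0.0173] rpy [-91.97  -3.18   3.44] t 9.2333 F [-0.8  0.4  0. ] q6 0.36 w 0.0652
0 tx -0.005 ty -0.003 tz 0.016 roll -0.012
```

Emit:
carry_out --moves '[{"tx": -0.004,"ty": 0,"tz": 0.014,"roll": 0},{"tx": 0,"ty": 0,"tz": 0,"roll": 0},{"tx": 0,"ty": 0,"tz": 0,"roll": 0},{"tx": 0,"ty": 0,"tz": 0,"roll": 0},{"tx": 0,"ty": 0,"tz": 0,"roll": 0}]' --fingers 1 --squeeze 40

```text
time_s: 9.65
position: [0.5519, 0.2658, 0.0142]
orientation: [-1.607, -0.052, 0.059]
force: [0.3, -0.1, -1.0]
gripper_width: 0.0372
```

Emit:
carry_out --moves '[{"tx": 0,"ty": 0,"tz": 0,"roll": 0},{"tx": 0,"ty": 0,"tz": 0,"roll": 0},{"tx": 0,"ty": 0,"tz": 0,"roll": 0},{"tx": 0,"ty": 0,"tz": 0,"roll": 0}]'

```text
time_s: 9.98
position: [0.5533, 0.2663, 0.0162]
orientation: [-1.606, -0.055, 0.059]
force: [-0.3, 0.8, -0.2]
gripper_width: 0.0373
```

Emit:
carry_out --moves '[{"tx": 0,"ty": -0.05,"tz": 0,"roll": 0},{"tx": 0,"ty": -0.1,"tz": 0,"roll": 0},{"tx": 0,"ty": -0.12,"tz": 0,"roll": 0},{"tx": 0,"ty": -0.12,"tz": 0,"roll": 0},{"tx": 0,"ty": -0.08,"tz": 0,"roll": 0}]'

```text
time_s: 10.4
position: [0.5416, 0.268, 0.1335]
orientation: [-1.61, -0.042, 0.059]
force: [-0.4, -1.1, -1.3]
gripper_width: 0.0374
```

```bash
python3 - <<'E'
from h import *
plan(.5625,-.0055,.14,-10.7,.13)
E
```

```text
pos [0.5416 0.268  0.1335] rpy [-92.25  -2.43   3.37] t 10.4 F [-0.4 -1.1 -1.3] q6 0.36 w 0.0374
0 tx 0.002 ty -0.003 tz -0.122 roll 0.035
1 tx 0.005 ty -0.003 tz -0.122 roll 0.035
2 tx 0.009 ty -0.003 tz -0.122 roll 0.035
3 tx 0.012 ty -0.003 tz -0.121 roll 0.035
4 tx 0.015 ty -0.003 tz -0.121 roll 0.035
5 tx 0.019 ty -0.003 tz -0.120 roll 0.035
6 tx 0.022 ty -0.003 tz -0.120 roll 0.035
7 tx 0.025 ty -0.003 tz -0.119 roll 0.035
8 tx 0.028 ty -0.003 tz -0.119 roll 0.035
```

Emit:
carry_out --moves '[{"tx": 0,"ty": 0,"tz": -0.09,"roll": 0.035},{"tx": 0.005,"ty": 0,"tz": -0.12,"roll": 0.035},{"tx": 0.01,"ty": 0,"tz": -0.12,"roll": 0.035},{"tx": 0.012,"ty": 0,"tz": -0.12,"roll": 0.035},{"tx": 0.015,"ty": 0,"tz": -0.12,"roll": 0.035}]'

```text
time_s: 10.82
position: [0.5564, 0.1296, 0.1547]
orientation: [-1.594, -0.065, -0.074]
force: [0.2, 0.3, 0.2]
gripper_width: 0.0369
```

Emit:
carry_out --moves '[{"tx": 0.02,"ty": 0,"tz": -0.12,"roll": 0.035},{"tx": 0.02,"ty": 0,"tz": -0.12,"roll": 0.035},{"tx": 0.02,"ty": 0,"tz": -0.09,"roll": 0.035},{"tx": 0.02,"ty": 0,"tz": -0.05,"roll": 0.03}]'

```text
time_s: 11.15
position: [0.5662, 0.0258, 0.1642]
orientation: [-1.586, -0.073, -0.187]
force: [-0.2, 0.3, -0.3]
gripper_width: 0.037
```

```bash
python3 - <<'E'
from h import *
plan(.5625,-.0055,.125,-10.7,.13)
E
```

```text
pos [0.5662 0.0258 0.1642] rpy [-90.89  -4.2  -10.71] t 11.15 F [-0.2  0.3 -0.3] q6 0.17 w 0.037
0 tx 0.004 ty 0.078 tz -0.063 roll -0.000
1 tx 0.004 ty 0.078 tz -0.063 roll -0.000
```

```bash
cat >> h.py <<'E'
def Rr(o): return R.from_euler('xyz',o).as_matrix()
G=Rr([-1.606,-.055,.059]); gp=np.array([.5533,.2663,.0162])
Tk=G.T@(np.array([.5526,.2675,0])-gp); Rk=G.T@R.from_euler('z',19.6,degrees=True).as_matrix()
SH=np.array([.562,-.0045])
def kn(uz,ang=5.5):
    "knob pose estimate, and shift to bring underside over shaft at height uz"
    s=ctrl.get_state(); M=Rr(s['orientation']); p=np.array(s['position'])
    k=p+M@Tk; A=M@Rk; yaw=np.degrees(np.arctan2(A[1,0],A[0,0]))
    e=M.T@(np.array([*SH,uz])-k)/.25
    print('t',s['time_s'],'knob',k.round(4),'yaw %.1f'%yaw,'axis',A[:,2].round(3),'rpy',np.degrees(s['orientation']).round(2),'F',s['force'].round(1))
    print('need tx %.3f ty %.3f tz %.3f roll %.3f'%(*e,(yaw-ang)/45))
E
python3 -c "
from h import *
kn(.105)"
```

```text
t 11.15 knob [0.5662 0.0273 0.148 ] yaw 5.6 axis [-0.022 -0.016  1.   ] rpy [-90.89  -4.2  -10.71] F [-0.2  0.3 -0.3]
need tx -0.005 ty 0.174 tz -0.126 roll 0.002
```

Emit:
carry_out --moves '[{"tx": 0,"ty": 0,"tz": -0.05,"roll": 0},{"tx": 0,"ty": 0.06,"tz": -0.05,"roll": 0},{"tx": 0,"ty": 0.05,"tz": -0.02,"roll": 0},{"tx": 0,"ty": 0.02,"tz": 0,"roll": 0}]'

```text
time_s: 11.48
position: [0.5654, -0.0102, 0.1384]
orientation: [-1.586, -0.083, -0.194]
force: [0.2, -1.1, -0.5]
gripper_width: 0.0369
```

```bash
python3 -c "
from h import *
kn(.1)
cap('scene','s5.png'); a=cv2.imread('pics/s5.png'); cv2.imwrite('pics/crop5.png',cv2.resize(a[160:250,230:350],(800,600),interpolation=cv2.INTER_CUBIC))"
```

```text
t 11.4833 knob [ 0.5656 -0.0087  0.1222] yaw 5.2 axis [-0.031 -0.014  0.999] rpy [-90.87  -4.74 -11.1 ] F [ 0.2 -1.1 -0.5]
need tx -0.024 ty 0.087 tz 0.015 roll -0.007
```

View pics/crop5.png

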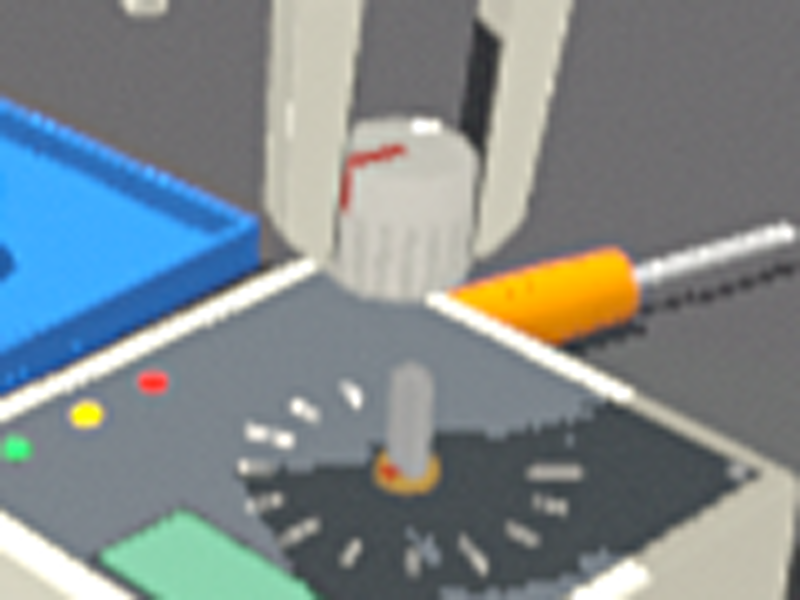

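The knob is upright in the grip with its pointer at crop (375,155). It sits above the shaft tip at (410,370), and the collar's red mark at (390,470) is on the same side. I correct and lower.

Emit:
carry_out --moves '[{"tx": -0.02,"ty": 0,"tz": 0.015,"roll": 0},{"tx": 0,"ty": 0.03,"tz": 0,"roll": 0},{"tx": 0,"ty": 0.03,"tz": 0,"roll": 0}]'

```text
time_s: 11.78
position: [0.5626, -0.0032, 0.1233]
orientation: [-1.585, -0.083, -0.192]
force: [0.2, 0.9, -1.3]
gripper_width: 0.0371
```

```bash
python3 -c "
from h import *
kn(.098)"
```

```text
t 11.7833 knob [ 0.5627 -0.0016  0.1071] yaw 5.3 axis [-0.032 -0.015  0.999] rpy [-90.8   -4.77 -11.02] F [ 0.2  0.9 -1.3]
need tx -0.004 ty 0.037 tz -0.012 roll -0.005
```

Emit:
carry_out --moves '[{"tx": -0.004,"ty": 0.012,"tz": -0.013,"roll": 0},{"tx": 0,"ty": 0.015,"tz": 0,"roll": 0}]'

```text
time_s: 11.95
position: [0.561, -0.0049, 0.115]
orientation: [-1.585, -0.082, -0.19]
force: [-0.0, -0.3, -0.2]
gripper_width: 0.0375
```

```bash
python3 -c "
from h import *
kn(.092)"
```

```text
t 11.95 knob [ 0.5611 -0.0033  0.0988] yaw 5.4 axis [-0.031 -0.016  0.999] rpy [-90.8   -4.7  -10.87] F [-0.  -0.3 -0.2]
need tx 0.002 ty 0.028 tz -0.004 roll -0.002
```

Emit:
carry_out --moves '[{"tx": 0.002,"ty": 0.015,"tz": -0.004,"roll": 0},{"tx": 0.001,"ty": 0.015,"tz": 0,"roll": 0}]'

```text
time_s: 12.12
position: [0.562, -0.0058, 0.1066]
orientation: [-1.585, -0.082, -0.189]
force: [-0.6, -0.3, -0.3]
gripper_width: 0.037
```

```bash
python3 -c "
from h import *
kn(.085)"
```

```text
t 12.1167 knob [ 0.5621 -0.0042  0.0904] yaw 5.5 axis [-0.03  -0.016  0.999] rpy [-90.8   -4.68 -10.82] F [-0.6 -0.3 -0.3]
need tx -0.002 ty 0.022 tz -0.001 roll -0.001
```

Underside at 0.0904, below the tip, with no force, so it has entered. I continue.

Emit:
carry_out --moves '[{"tx": -0.001,"ty": 0.012,"tz": 0,"roll": 0},{"tx": 0,"ty": 0.012,"tz": 0,"roll": 0}]'

```text
time_s: 12.28
position: [0.5623, -0.006, 0.0997]
orientation: [-1.585, -0.081, -0.189]
force: [0.3, -0.3, 0.0]
gripper_width: 0.0374
```

```bash
python3 -c "
from h import *
kn(.078)"
```

```text
t 12.2833 knob [ 0.5624 -0.0044  0.0836] yaw 5.5 axis [-0.03  -0.016  0.999] rpy [-90.8   -4.66 -10.82] F [ 0.3 -0.3  0. ]
need tx -0.003 ty 0.022 tz -0.001 roll -0.001
```

Emit:
carry_out --moves '[{"tx": -0.002,"ty": 0.014,"tz": 0,"roll": 0},{"tx": 0,"ty": 0.014,"tz": 0,"roll": 0}]'

```text
time_s: 12.45
position: [0.5626, -0.0062, 0.0921]
orientation: [-1.585, -0.082, -0.189]
force: [0.2, 0.5, -0.7]
gripper_width: 0.0367
```

```bash
python3 -c "
from h import *
kn(.072)"
```

```text
t 12.45 knob [ 0.5627 -0.0046  0.076 ] yaw 5.5 axis [-0.03  -0.016  0.999] rpy [-90.8   -4.68 -10.83] F [ 0.2  0.5 -0.7]
need tx -0.004 ty 0.016 tz 0.000 roll -0.001
```

Emit:
carry_out --moves '[{"tx": -0.003,"ty": 0.012,"tz": 0,"roll": 0},{"tx": 0,"ty": 0.01,"tz": 0,"roll": 0}]'

```text
time_s: 12.62
position: [0.5621, -0.0062, 0.0857]
orientation: [-1.585, -0.081, -0.189]
force: [-0.8, -0.2, 1.6]
gripper_width: 0.037
```

```bash
python3 -c "
from h import *
kn(.066)"
```

```text
t 12.6167 knob [ 0.5622 -0.0047  0.0696] yaw 5.4 axis [-0.03  -0.016  0.999] rpy [-90.8   -4.66 -10.84] F [-0.8 -0.2  1.6]
need tx -0.002 ty 0.014 tz 0.001 roll -0.001
```

Emit:
carry_out --moves '[{"tx": -0.001,"ty": 0.01,"tz": 0,"roll": 0},{"tx": 0,"ty": 0.01,"tz": 0,"roll": 0}]'

```text
time_s: 12.78
position: [0.5626, -0.0064, 0.0811]
orientation: [-1.585, -0.082, -0.189]
force: [-4.3, 0.3, 6.7]
gripper_width: 0.0372
```

Emit:
carry_out --moves '[{"tx": 0,"ty": 0.006,"tz": 0,"roll": 0},{"tx": 0,"ty": 0.006,"tz": 0,"roll": 0}]'

```text
time_s: 12.95
position: [0.563, -0.0064, 0.079]
orientation: [-1.585, -0.082, -0.189]
force: [-5.6, 0.8, 8.6]
gripper_width: 0.0374
```

```bash
python3 -c "
from h import *
kn(.066);cap('scene','s6.png'); a=cv2.imread('pics/s6.png'); cv2.imwrite('pics/crop6.png',cv2.resize(a[170:250,240:346],(795,600),interpolation=cv2.INTER_CUBIC)); kn(.066)"
```

```text
t 12.95 knob [ 0.5631 -0.0048  0.0629] yaw 5.5 axis [-0.031 -0.016  0.999] rpy [-90.79  -4.71 -10.84] F [-5.6  0.8  8.6]
need tx -0.004 ty -0.013 tz 0.000 roll -0.001
t 13.0 knob [ 0.563  -0.0048  0.0627] yaw 5.5 axis [-0.031 -0.016  0.999] rpy [-90.79  -4.7  -10.84] F [-4.1 -0.3  9.2]
need tx -0.003 ty -0.013 tz 0.000 roll -0.001
```

View pics/crop6.png

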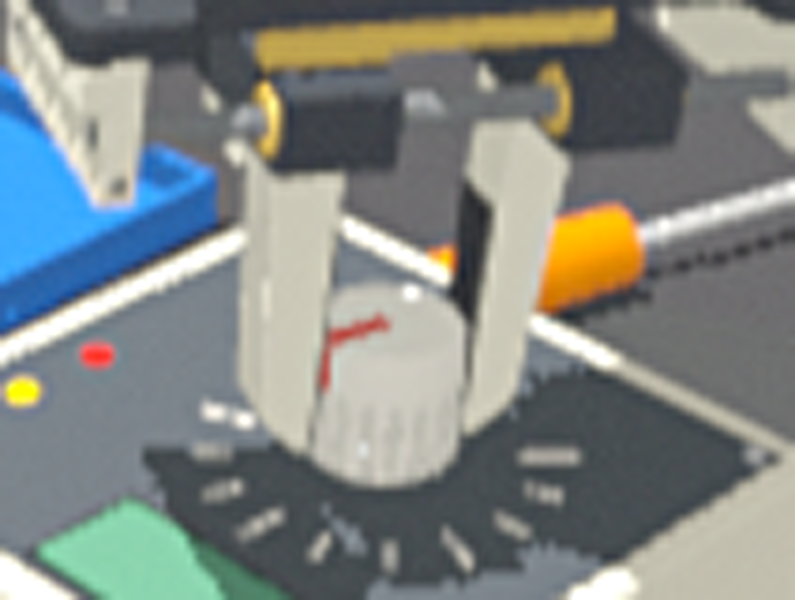

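The knob is on the shaft, low over the panel, with its pointer at crop (355,330) on the flat's side. The push is about 9 N. I check its height in the scene depth.

```bash
python3 - <<'E'
from h import *
c=load('scene');P=cloud(c)
u,v=240+400/7.5,170+305/7.5
Q=P[int(v)-2:int(v)+3,int(u)-4:int(u)+5].reshape(-1,3); print('top',np.median(Q,0).round(4),Q[:,2].min(),Q[:,2].max())
I=P[205:240,280:305]; q=I.reshape(-1,3); q=q[(np.hypot(q[:,0]-.562,q[:,1]+.0045)<.021)&(q[:,2]>.055)&(q[:,2]<.11)]
print('knob z lo/hi',np.percentile(q[:,2],[0,2,5,90,95,98]).round(4),len(q))
top=q[q[:,2]>q[:,2].max()-.004]; print('top rng',top.min(0).round(4),top.max(0).round(4))
for a,b in((210,450),(560,480),(390,560)): 
    uu,vv=int(240+a/7.5),int(170+b/7.5); print('panel',np.median(P[vv-1:vv+2,uu-1:uu+2].reshape(-1,3),0).round(4))
E
```

```text
top [ 0.5562 -0.0095  0.0996] 0.06263908684292396 0.10124117843129044
knob z lo/hi [0.0598 0.0607 0.0611 0.1007 0.1014 0.1054] 597
top rng [ 0.5419 -0.009   0.1061] [0.5813 0.0042 0.11  ]
panel [ 0.5982 -0.0258  0.0614]
panel [0.5327 0.0268 0.0615]
panel [0.5834 0.0333 0.0611]
```

Emit:
carry_out --moves '[{"tx": -0.004,"ty": 0.006,"tz": 0,"roll": 0},{"tx": 0,"ty": 0.006,"tz": 0,"roll": 0}]'

```text
time_s: 13.17
position: [0.5631, -0.0064, 0.078]
orientation: [-1.585, -0.084, -0.189]
force: [-7.9, 0.4, 9.5]
gripper_width: 0.0369
```

```bash
python3 -c "
from h import *
kn(.066)
for i in range(6): c=cap('top')
kn(.066)
print(ctrl.get_state()['gripper_width'])
P=cloud(c)[205:255,360:420];q=P[(P[...,2]>.026)&(P[...,2]<.04)];print(len(q),q.min(0),q.max(0),np.median(q[:,2]))
"
```

```text
t 13.1667 knob [ 0.5633 -0.0048  0.0618] yaw 5.5 axis [-0.032 -0.016  0.999] rpy [-90.79  -4.81 -10.83] F [-7.9  0.4  9.5]
need tx -0.004 ty -0.017 tz -0.000 roll -0.001
t 13.4667 knob [ 0.5632 -0.0048  0.0618] yaw 5.5 axis [-0.032 -0.016  0.999] rpy [-90.79  -4.8  -10.83] F [-6.   0.6  9.9]
need tx -0.003 ty -0.017 tz 0.000 roll -0.001
0.036856034854559364
247 [ 0.56822576 -0.29304446  0.02608954] [ 0.61506439 -0.24492473  0.03737759] 0.03192995062181336
```

```bash
python3 -c "
from h import *
print(ctrl.hand_in()); kn(.066)"
```

```text
the job is handed in; nothing more can be done
None
the job is handed in; nothing more can be done
```

I moved the bobbin into the blue tray, fitted the white knob on the shaft with its pointer over the flat, and handed the job in at about 13.5 s while still pressing it down. No verdict was reported, so the checks below are my own measurements.

- **Bobbin:** it stands flat and released, with its top at z ≈ 0.032 m and about 6 mm from the tray's centre.
- **Knob fit:** its yaw is about 5.5°, against about 4–7° measured for the flat. Its axis is within about 1.5 mm of the shaft's, and the tilt is about 0.036 rad.
- **Push and grip:** the push is steady at about 9.7 N, which the spring rate puts at roughly 6–7 mm of shaft travel. The grip is set to 40 N.

**Disagreements:**
- **Knob height:** the arm's own estimate put the knob's underside at 0.062 m, lower than the shaft's stop allows. The scene camera's depth puts it at about 0.065 m, which fits the force, so the knob probably slid up in the fingers by 2–4 mm.
- **Sideways load:** about 6 N remains on the shaft because the tool drifted to about 5° of tilt; I had no move that could correct that.

I didn't measure the bottle, beaker, adapter or screwdriver again at the end, but the arm kept clear of them throughout.

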